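# Set the coffee server under the swing-arm dripper

### The arm

A 6-joint arm with a two-finger parallel gripper is mounted at the origin on the work surface. World frame = base frame: x ahead of the robot, y to its left, z up, the work surface at z = 0. Lengths are in mm, angles in rad, forces in N, time in s.
With the tool pointing down it reaches from about 400 to 925 mm from the base axis. Payload 3.4 kg.
Tool frame: the origin (TCP) lies between the finger pads; the fingertips stand 22 mm ahead of it and the grasp point (between the pads) lies 3 mm ahead of it (r.tip_reach is the distance from the TCP to the fingertips, in mm); z points along the fingers, y is the line along which they close (so a half turn about z gives the same grasp; the last joint's range is limited). The gripper opens to 85 mm and grips with 20 to 120 N. Pads are 22 mm wide; open, the fingers measure 114 mm over their backs; the gripper's body (76 mm by 85 mm) begins 54 mm behind the grasp point. The pads swing forward as they close: fully open they stand 13 mm farther back than shut.
Start: joints at [-1.216, 0.307, 1.506, -0, 1.328, -0.073], TCP at [239.051, -522.959, 253.305] pointing down, gripper open.
Joint ranges: [-3.12, 3.12], [-1.05, 2.28], [0.14, 2.33], [-1.42, 4.57], [0.1, 2.73], [-2.68, 2.68]. Speed limits (rad/s): [2.57, 2.57, 3.14, 3.14, 3.14, 3.14].

### API

Orientations are given as [roll, pitch, yaw] about the fixed x, y, z axes, in that order (R = Rz(yaw) Ry(pitch) Rx(roll)).
In Python, from rig import r gives the robot as it stands. Calls block until the motion is done:
- r.movep(position, orientation): joint-space move of the TCP to a pose.
- r.servo_line(position, attitude=None, feed=150, f_stop=None): straight line of the TCP; attitude=None keeps the orientation; feed is the mean speed in mm/s. With f_stop (N) it stops when the force on the tool has changed by that much, and returns True; else False.
- r.move_j(angles): joint-space move.
- r.gripper_to(opening, newtons=None): finger opening in mm; newtons is the grip in N (None keeps the last); returns when the fingers have stopped.
- r.wait(seconds).
- r.ik(position, orientation): joint angles nearest the present ones, or None.
- r.sense(): the state.
- r.grab_frame(name): name is "scene" or "side" or "wrist"; returns a dict with "pixels" (480x640x3 uint8, red, green, blue), "mtx" (3x3 intrinsics, pixels), "R" (3x3) and "t" (3): a world point X has camera coordinates R X + t. Camera axes: x right, y down, z forward; pixel columns grow to the right and rows downward; lengths in mm; the calibration is good to about 2 mm. A picture is of the moment at which its call begins. There is no depth.
A pose or a line that the arm cannot do raises r.IKError and nothing moves.
- r.sign_off(): hands the job in; it is judged then, once.
The state is a dict: "t": time; "joint_positions": joint angles; "qd": joint speeds; "joint_torque": joint torques, N m; "eef_pos": TCP position; "orientation": TCP orientation; "ft_force": force on the tool from outside, world axes, zero at the start; "wrist_torque": the same for the moment, N m; "opening": finger opening in mm; "grasp_force": force on a finger pad.
Only numpy, scipy, OpenCV 4.12 (cv2) and the standard library are available. Lean on these libraries where they do the work, as an engineer would, in place of code of your own. Each camera call takes 0.05 s, during which the arm holds its last target. There are 200 camera calls.

### The job

Get the pour-over stand ready to brew: swing its dripper arm to either side, well clear of the base, and only then take the steel server from the sloping rack, set it down gently on the stand, upright and fully home between the four locating pegs, and let go of it. Then swing the arm back so that the dripper's spout is centred over the server's mouth. Leave the bowls, the bottle and the tongs where they are.

Things in the scene. Friction and masses are not known exactly. Their poses are not given: they have to be found in the camera images.
- seat (a point): Seat centre on the top face of the pour-over stand's fixed wooden plate, 20 mm above the counter. z up; plate reaches 80 mm to frame -x, 170 mm to +x (post side), 75 mm to +-y. Four steel pegs, 11 mm thick, 15 mm high, tapered tops, at radius 50.5 mm and 45, 135, 225, 315 degrees, leave a 90 mm circle for the server's foot.
- pivot (a point): Axis of the stand's steel post (18 mm thick, 34 mm hub, 120 mm behind the seat), at arm height, 190 mm above the counter. The dripper arm turns about the vertical through it.
- dripper_arm (a joint): Angle of the dripper arm about the post, rad. 0: the arm points from the post straight over the seat; positive: counter-clockwise seen from above. Range -1.75 to 1.75; light friction, stays where it is left.
- swing_handle (a point): Grip point on the upright round wooden handle at the arm's free end, 200 mm from the post axis: 18 mm thick, from 4 to 84 mm above the arm's centre line; this point is 250 mm above the counter, 24 mm below the handle's top. Its frame turns with the arm, -x pointing outwards along it. The arm is a flat steel bar 16 mm wide, 10 mm thick.
- spout (a point): Lower end of the white ceramic dripper cone carried by the arm, on the cone's axis, 120 mm from the post axis and 152 mm above the counter. The cone widens upwards to 84 mm diameter at 222 mm above the counter.
- server: Loose open steel coffee server, beaker-shaped, about 0.25 kg: a foot disc 84 mm in diameter and 10 mm thick carries a round body 58 mm in diameter, 3 mm wall; 110 mm high in all. Origin: centre of the foot's underside; z: its own axis towards the mouth. It starts on the sloping rack, its axis leaning 30 degrees from vertical.
- server_mouth (a point): Centre of the server's open mouth, 110 mm above its foot's underside along its axis.
- rack: Fixed sloping rack of five flat steel slats, 170 mm wide (frame x), rising at 30 degrees from the low edge (frame -y, roughly to the robot's right) over 130 mm. The low edge is at frame y -37 mm, 30 mm above the counter; its lip, 20 mm above the slats, holds the server's foot. Origin: on the counter. Back edge about 95 mm high.
- bowl_a: White ceramic dipping bowl on a fixed aluminium tray (120 x 280 x 20 mm, its floor 4 mm thick), 90 mm wide, 35 mm high; leave it. Origin: centre of its underside.
- bowl_b: Second white ceramic dipping bowl on a fixed aluminium tray (120 x 280 x 20 mm, its floor 4 mm thick), same size; leave it. Origin: centre of its underside.
- bottle: Small glass bottle on the counter, 56 mm wide and 150 mm high; leave it. Origin: centre of its underside.
- tongs: Metal tongs lying on the counter at the robot's right, 220 mm long along x, 55 mm wide, 18 mm high; leave them. Origin: middle, on the counter.
Mind the look-alikes: they are no part of the job. What is shaped like the server but orange is not meant.

How it is judged (in metres and radians):
On the way, in this order (a step that is already met when the one before it is completed fails the run):
1. the dripper arm is swung clear, its spout more than 100 mm sideways from the seat's centre, while the server still stands on the rack (horizontal distance between spout and seat above 0.1 m and distance of server from where it was at the start of the episode below 0.015 m), for 0.2 s.
2. the server is off the rack, more than 80 mm from where it stood, with the arm still clear (horizontal distance between spout and seat above 0.1 m and distance of server from where it was at the start of the episode above 0.08 m).
3. the server stands fully home between the pegs and is let go, with the arm still clear (horizontal distance between server and seat below 0.006 m and z of server in the frame of seat below 0.004 m and angle between server's own z axis and vertical below 0.06 rad and contact force between the fingers and server below 0.1 N and horizontal distance between spout and seat above 0.1 m), for 0.3 s.
At the end, for the whole second after the job is handed in: Server released and at rest between the four pegs: within 6 mm of the seat's centre, foot under 4 mm above the plate, axis within 3.4 degrees of vertical. Spout within 15 mm horizontally of the centre of the server's mouth, arm at rest. Bowls, bottle and tongs within 30 mm of their places (horizontal distance between server and seat below 0.006 m and z of server in the frame of seat below 0.004 m and angle between server's own z axis and vertical below 0.06 rad and contact force between the fingers and server below 0.1 N and horizontal distance between spout and server_mouth below 0.015 m and linear speed of server below 0.02 m/s and velocity of joint dripper_arm between -0.05 and 0.05 rad/s); the robot touches nothing.
It fails at once if a bowl, the bottle or the tongs is shifted more than 30 mm (distance of any of bowl_a, bowl_b, bottle, tongs from where it was at the start of the episode above 0.03 m).
It fails at once if the server is tipped over, more than 60 degrees from upright (angle between server's own z axis and vertical above 1.05 rad).
It fails at once if the server is pressed or slammed on the stand, with more than 60 N (contact force between server and stand above 60 N).
It fails at once if the server falls or is thrust onto its seat, faster than 0.4 m/s within its last 30 mm above the plate (linear speed of server above 0.4 m/s and horizontal distance between server and seat below 0.04 m and z of server in the frame of seat below 0.03 m).
It also fails if it takes over 72 s, if anything falls off the work surface, if the arm or the gripper's body presses on something with over 40 N, if the wrist force passes 120 N, or if a joint passes its speed limit or range.

## Working session

There is one attempt and no reset: what is moved stays moved. The work goes in short steps, each a Python script; the robot and the scene stay as the last script left them, time stands still between calls to the robot, and variables do not carry over. Pictures are saved under pics/ and viewed, at most 12 in all, crops included, and the job is handed in when it is done.

```bash
mkdir -p pics; ls
python3 - <<'E'
from rig import r
import cv2,pickle
d={}
for n in("scene","side","wrist"):
    f=r.grab_frame(n); d[n]=f; cv2.imwrite(f"pics/{n}0.png",f["pixels"][:,:,::-1])
    print(n,(-f["R"].T@f["t"]).round(),f["R"][2].round(2),f["mtx"][0,0])
pickle.dump(d,open("f0.pkl","wb"))
E
```

```text
pics
scene [1387. -756. 1044.] [-0.62  0.5  -0.61] 591.1461886474888
side [-423.  938. 1060.] [ 0.57 -0.59 -0.57] 621.3855585173903
wrist [ 310. -490.  373.] [-0.28 -0.12 -0.95] 387.49632114471933
```

View pics/scene0.png

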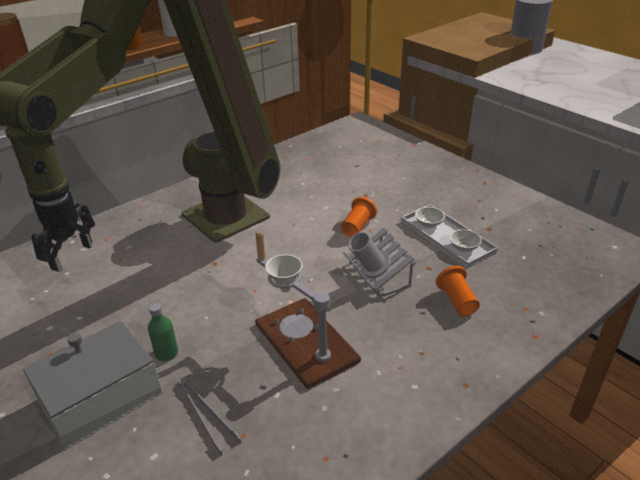

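View pics/side0.png

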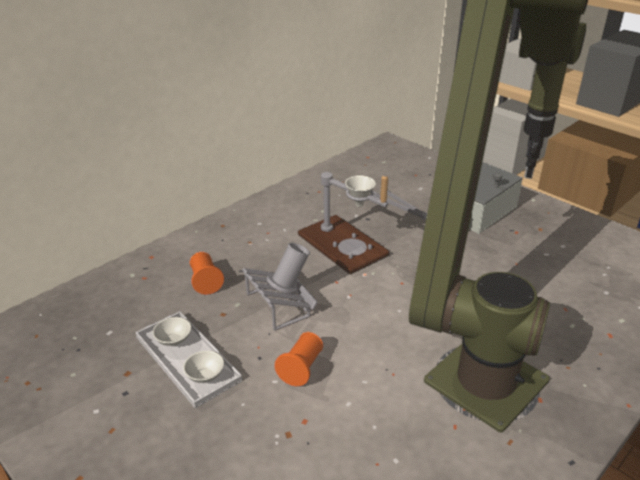

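The scene view shows the stand (seat disc about (296,326), post (323,300), handle (260,248)) and the server on the rack at (370,255). In the side view the seat disc is at (351,246), the handle at (384,190) and the server at (292,265). I'll enlarge both for precise pixels.

```bash
cat > h.py <<'E'
import numpy as np,cv2,pickle
def ray(f,uv):
    d=f["R"].T@np.linalg.solve(f["mtx"],[uv[0],uv[1],1.]); return -f["R"].T@f["t"],d/np.linalg.norm(d)
def onz(f,uv,z):
    c,d=ray(f,uv); return c+d*(z-c[2])/d[2]
def tri(f,a,g,b):
    c1,d1=ray(f,a);c2,d2=ray(g,b)
    s=np.linalg.lstsq(np.c_[d1,-d2],c2-c1,rcond=None)[0]; p,q=c1+s[0]*d1,c2+s[1]*d2
    return (p+q)/2,np.linalg.norm(p-q)
def proj(f,X):
    p=f["mtx"]@(f["R"]@np.asarray(X,float)+f["t"]); return p[:2]/p[2]
E
python3 - <<'E'
from h import *
d=pickle.load(open("f0.pkl","rb"))
a=d["scene"]["pixels"][225:385,245:425];b=d["side"]["pixels"][165:325,230:410]
z=lambda i:cv2.resize(i,(800,711),interpolation=cv2.INTER_CUBIC)[:,:,::-1]
for n,i in(("a",a),("b",b)):
    cv2.imwrite(f"pics/z{n}.png",cv2.resize(i,(675,600),interpolation=cv2.INTER_CUBIC)[:,:,::-1])
for n in("scene","side"):
    f=d[n];h=cv2.cvtColor(f["pixels"],cv2.COLOR_RGB2HSV)
    roi=np.zeros(h.shape[:2],np.uint8)
    if n=="scene": roi[295:390,250:365]=1
    else: roi[212:275,292:392]=1
    m=((h[...,0]<15)&(h[...,1]>90)).astype(np.uint8)*roi
    m=cv2.morphologyEx(m,cv2.MORPH_CLOSE,np.ones((3,3)))
    c=max(cv2.findContours(m,0,2)[0],key=cv2.contourArea)
    ap=cv2.approxPolyDP(cv2.convexHull(c),3,True)[:,0]
    for p in ap: print(n,p,onz(f,p,20).round(0))
E
```

```text
scene [302 299] [484. -76.  20.]
scene [359 356] [ 722. -100.   20.]
scene [356 363] [ 733. -119.   20.]
scene [308 387] [ 715. -245.   20.]
scene [256 323] [ 477. -216.   20.]
scene [256 319] [ 465. -208.   20.]
side [298 232] [713. -92.  20.]
side [335 215] [ 700. -237.   20.]
side [388 253] [ 454. -199.   20.]
side [349 272] [473. -57.  20.]
```

View pics/za.png

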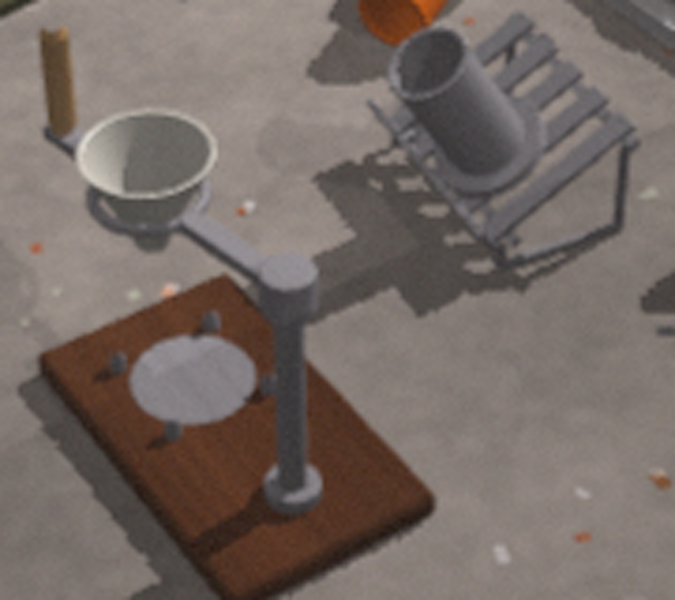

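View pics/zb.png

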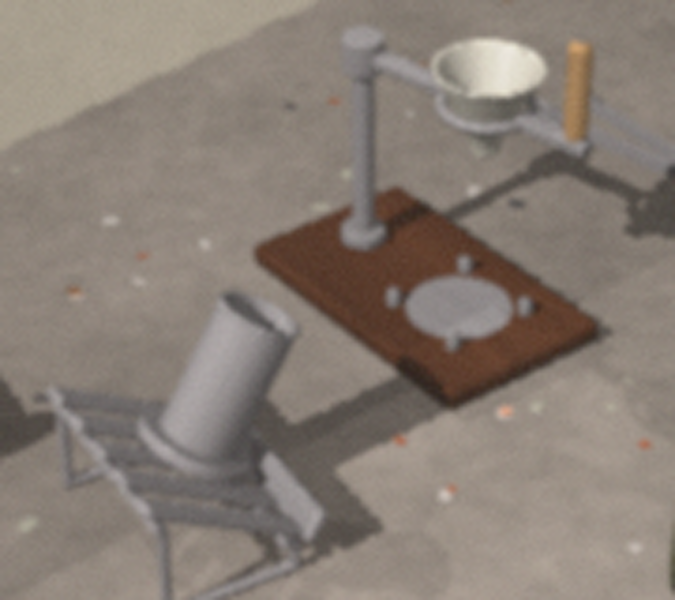

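The zooms give clear features: in the scene crop, seat disc (193,378), handle top (53,32), server mouth (427,62), and in the side crop the matching points (459,307), (579,45), (260,311).

Run:
```python
from h import *
d=pickle.load(open("f0.pkl","rb"));A,B=d["scene"],d["side"]
a=lambda u,v:((u+.5)/3.75+244.5,(v+.5)/3.75+224.5)
b=lambda u,v:((u+.5)/3.75+229.5,(v+.5)/3.75+164.5)
print("seat",onz(A,a(193,378),20),onz(B,b(459,307),20))
print("seat from pegs z31",onz(A,np.mean([a(210,317),a(117,358),a(173,426),a(268,380)],0),30),onz(B,np.mean([b(393,291),b(465,259),b(525,301),b(453,337)],0),30))
for n,p,q in[("handle top",(54,33),(579,45)),("handle bot",(63,133),(575,138)),("hub top",(289,270),(363,40)),("postbase",(293,490),(363,235)),
 ("cone rim",(148,153),(489,71)),("mouth",(427,62),(260,311)),("footc",(483,143),(203,437)),
 ("rack backhi R",(632,135),(50,395)),("rack near low",(372,103),(315,530))]:
    print(n,*tri(A,a(*p),B,b(*q)))
```

```text
seat [ 548.76749748 -146.86452353   20.        ] [ 548.19311978 -150.36208773   20.        ]
seat from pegs z31 [ 550.98802409 -148.89640497   30.        ] [ 547.79576419 -149.58160718   30.        ]
handle top [ 469.05987435 -177.20765098  269.34089258] 2.2071865358387646
handle bot [ 468.84341607 -178.26054398  193.38370347] 2.8725862067141104
hub top [ 665.75431348 -162.19799523  202.66477623] 3.0473700409855913
postbase [ 667.38682056 -164.21264733   23.84400991] 2.6297104339415687
cone rim [ 546.38488747 -170.40395089  220.19531212] 4.13785059769674
mouth [521.65264184  82.00545551 147.95811557] 2.875099409341802
footc [532.82741466 128.09902722  59.84178253] 3.0080414992600986
rack backhi R [616.87503216 189.78187478  84.40949281] 0.5890751490010926
rack near low [426.3576175  122.1180321   37.25444052] 1.7946504414317124
```

```bash
cat >> h.py <<'E'
SEAT=np.array([549.,-149.]);PIV=np.array([667.,-163.])
def hand(phi): # phi: world direction of arm minus pi
    return PIV-200*np.array([np.cos(phi),np.sin(phi)])
def down(yaw): return [np.pi,0,yaw]
E
python3 - <<'E'
from h import *
from rig import r
d=pickle.load(open("f0.pkl","rb"));A=d["scene"]
for n,p,z in[("bottle",(166,355),0),("bottop",(155,308),150),("tong",(182,380),10),("tong",(212,452),10),("tong2",(238,440),10),("boxcorner",(158,380),0),("boxtopcorner",(125,330),60)]:print(n,onz(A,p,z).round())
s=r.sense();print(s["orientation"],s["opening"],s["t"],s["ft_force"])
f=d["wrist"];print("cam in tool? start yaw; cam-TCP",(-f["R"].T@f["t"]-np.array(s["eef_pos"])).round())
for k in(0,np.pi,-np.pi):
  for phi in np.linspace(.076,1.28,4):
    q=r.ik([*hand(phi),253],down(phi+k)); print(k,phi.round(2),hand(phi).round(),None if q is None else np.round(q,2))
E
```

```text
bottle [ 405. -429.    0.]
bottop [ 405. -426.  150.]
tong [ 506. -441.   10.]
tong [ 708. -489.   10.]
tong2 [ 719. -434.   10.]
boxcorner [ 461. -480.    0.]
boxtopcorner [ 327. -482.   60.]
[-3.13995805e+00 -1.16066090e-04  4.28788340e-01] 85.32533418351437 0.15 [-0.22234817  0.06328866 -0.12853317]
cam in tool? start yaw; cam-TCP [ 71.  33. 121.]
0 0.08 [ 468. -178.] [-0.45  0.2   1.66 -0.    1.28  1.05]
0 0.48 [ 489. -255.] [-0.56  0.27  1.56 -0.    1.31  0.54]
0 0.88 [ 539. -317.] [-0.6   0.38  1.4  -0.    1.37  0.09]
0 1.28 [ 610. -355.] [-0.59  0.49  1.21  0.    1.45 -0.3 ]
3.141592653589793 0.08 [ 468. -178.] [-0.45  0.2   1.66  0.    1.28 -2.1 ]
3.141592653589793 0.48 [ 489. -255.] [-0.56  0.27  1.56  0.    1.31 -2.6 ]
3.141592653589793 0.88 [ 539. -317.] None
3.141592653589793 1.28 [ 610. -355.] None
-3.141592653589793 0.08 [ 468. -178.] [-0.45  0.2   1.66  0.    1.28 -2.1 ]
-3.141592653589793 0.48 [ 489. -255.] [-0.56  0.27  1.56  0.    1.31 -2.6 ]
-3.141592653589793 0.88 [ 539. -317.] None
-3.141592653589793 1.28 [ 610. -355.] None
```

Run:
```python
from h import *
from rig import r
p=.076
r.movep([*hand(p),345],down(p))
print(r.servo_line([*hand(p),253],feed=120,f_stop=8))
r.gripper_to(12,20)
s=r.sense();print(s["opening"],s["grasp_force"],s["ft_force"].round(1) if hasattr(s["ft_force"],'round') else s["ft_force"])
for q in np.linspace(p,1.15,9)[1:]:
    r.servo_line([*hand(q),253],down(q),feed=110); f=r.sense()["ft_force"]; print(np.round(q,2),np.round(f,1))
r.gripper_to(85); e=r.sense()["eef_pos"]
r.servo_line([e[0],e[1],345],feed=200)
# look at server with the wrist camera from above
D={n:r.grab_frame(n) for n in("scene","side")}
c=np.array([527.,105.])
r.movep([c[0]-60,c[1]-30,360],down(0.0))
D["wrist"]=r.grab_frame("wrist");pickle.dump(D,open("f1.pkl","wb"))
w=D["wrist"]["pixels"];s=D["side"]["pixels"]
cv2.imwrite("pics/w1.png",np.vstack([cv2.resize(w,(560,420)),cv2.resize(s[150:280,290:470],(560,404))[:180]])[:,:,::-1])
cv2.imwrite("pics/w1.png",w[:,:,::-1]);print(r.sense()["t"])
h=onz(D["side"],(0,0),0)
```

```text
False
17.559698591306724 20.263285579858348 [-0.6  0.3  1.8]
0.21 [-1.1 -0.5  3.8]
0.34 [-2.2 -2.6  4.3]
0.48 [-3.6 -1.9  5.5]
0.61 [-3.1 -2.9  4.9]
0.75 [-3.9 -3.6  4.9]
0.88 [-3.3 -4.7  3.7]
1.02 [-3.4 -4.   3.5]
1.15 [-2.5 -4.8  2.5]
9.4167
```

View pics/w1.png

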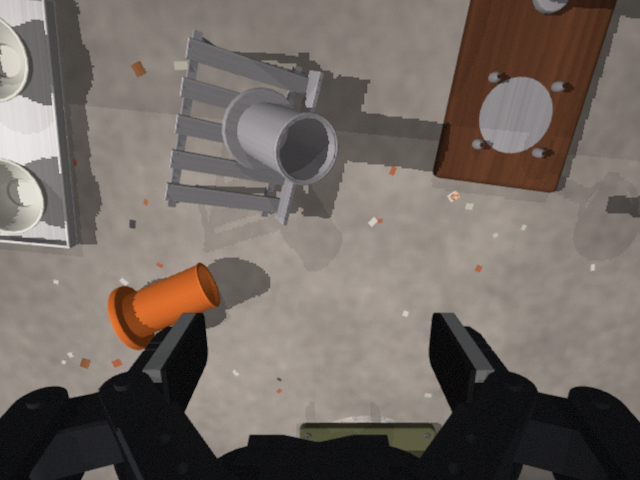

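The wrist view shows the server mouth at about (306,147), the lip from (288,220) to (315,75), the seat disc at (516,115) with four pegs around it, and the orange decoy at (165,300).

Run:
```python
from h import *
D=pickle.load(open("f1.pkl","rb"));W=D["wrist"];d=pickle.load(open("f0.pkl","rb"));A,B=d["scene"],d["side"]
a=lambda u,v:((u+.5)/3.75+244.5,(v+.5)/3.75+224.5)
b=lambda u,v:((u+.5)/3.75+229.5,(v+.5)/3.75+164.5)
g=cv2.cvtColor(W["pixels"],cv2.COLOR_RGB2HSV);
# seat disc
m=((g[...,0]>15)&(g[...,1]<70)|(g[...,1]<40)).astype(np.uint8);roi=np.zeros_like(m);roi[60:170,470:566]=1;m*=roi
m=cv2.morphologyEx(m,cv2.MORPH_OPEN,np.ones((15,15)))
c=max(cv2.findContours(m,0,1)[0],key=cv2.contourArea);e=cv2.fitEllipse(c);print("disc",e,onz(W,e[0],20))
pg=[(502,78),(563,87),(482,145),(545,153)]
P=[onz(W,p,30)[:2] for p in pg];print("pegs",np.round(P),np.mean(P,0))
print("mouth tri",tri(W,(306,147),A,a(427,62)),tri(W,(306,147),B,b(260,311)),onz(W,(306,147),148))
l=onz(W,(290,220),45),onz(W,(316,72),45);v=l[1]-l[0];print("lip",l,np.linalg.norm(v),"yaw",np.arctan2(v[1],v[0]))
bk=onz(W,(167,198),85),onz(W,(192,38),85);v=bk[1]-bk[0];print("back",bk,np.linalg.norm(v),"yaw",np.arctan2(v[1],v[0]))
m=np.zeros((480,640),np.uint8);v=g[...,2];print(v[147,270:345])
```

```text
disc ((515.3598022460938, 114.52469635009766), (67.58928680419922, 79.09418487548828), 38.68003845214844) [ 549.8017195  -147.83494599   20.        ]
pegs [[ 587. -123.]
 [ 578. -190.]
 [ 517. -110.]
 [ 508. -183.]] [ 547.53765455 -151.62967598]
mouth tri (array([522.16717808,  84.58632612, 146.91353128]), np.float64(1.5480870882071938)) (array([521.34511202,  83.38750494, 148.66046214]), np.float64(4.507968409138591)) [522.79217343  85.09760559 148.        ]
lip (array([433.46346531, 107.48093118,  45.        ]), array([591.39119014,  77.11096355,  45.        ])) 160.821333175263 yaw -0.18998371629597038
back (array([467.1931709 , 231.19082042,  85.        ]), array([615.90024091, 190.68117203,  85.        ])) 154.12600132220606 yaw -0.2659589427793785
[166 165 163 159 175 171 133  99  96  90  86  80  66  60  59  58  60  59
  59  57  57  60  59  61  59  61  60  57  58  60  59  58  62  62  62  60
  61  60  60  65  62  61  63  65  64  65  66  67  65  65  66  66  66  67
  68  71  72  74 138 163 161 164 163 162 150 125 142 120  81  88  97  96
  96  97  97]
```

```bash
cat >> h.py <<'E'
from scipy.spatial.transform import Rotation as Ro
def att(psi,tilt,s=1):
    n=np.array([np.sin(tilt)*np.sin(psi),-np.sin(tilt)*np.cos(psi),np.cos(tilt)]);y=s*np.array([np.cos(psi),np.sin(psi),0]);z=-n
    return Ro.from_matrix(np.c_[np.cross(y,z),y,z]).as_euler("xyz"),n
PSI=-.23;M=np.array([522.,84.3,147.5]);T=np.pi/6
E
python3 - <<'E'
from h import *
from rig import r
for s in(1,-1):
    for nm,psi,t,p in[("app",PSI,T,M+80*att(PSI,T)[1]),("grasp",PSI,T,M-30*att(PSI,T)[1]),("lift",PSI,T,M+45*att(PSI,T)[1]+[0,0,40]),("up",PSI,0,[530,40,260]),("place",PSI,0,[*SEAT,100])]:
        q=r.ik(list(p),att(psi,t,s)[0]);print(s,nm,np.round(p),None if q is None else np.round(q,2))
E
```

```text
1 app [513.  45. 217.] [-0.34  0.27  1.8   0.56  1.2  -0.36]
1 grasp [525.  99. 122.] [-0.23  0.41  1.91  0.66  0.95 -0.43]
1 lift [517.  62. 226.] [-0.31  0.26  1.79  0.56  1.2  -0.32]
1 up [530  40 260] [-0.    0.24  1.59 -0.    1.32  0.23]
1 place [ 549. -149.  100.] [-0.34  0.45  1.71 -0.    0.98 -0.11]
-1 app [513.  45. 217.] None
-1 grasp [525.  99. 122.] None
-1 lift [517.  62. 226.] None
-1 up [530  40 260] None
-1 place [ 549. -149.  100.] None
```

Run:
```python
from h import *
from rig import r
o,n=att(PSI,T)
r.movep(list(M+80*n),o)
f0=r.grab_frame("wrist")
print(r.servo_line(list(M-30*n),feed=120,f_stop=8))
r.gripper_to(50,60); s=r.sense();print(s["opening"],s["grasp_force"],np.round(s["ft_force"],1))
r.servo_line(list(M+20*n),feed=100)
r.servo_line(list(M+20*n+[0,-20,60]),feed=120)
r.movep([530,20,230],att(PSI,0)[0])
s=r.sense();print(s["opening"],s["grasp_force"],np.round(s["ft_force"],1),s["t"])
D={k:r.grab_frame(k) for k in("scene","side","wrist")};D["pre"]=f0;pickle.dump(D,open("f2.pkl","wb"))
a=cv2.resize(D["scene"]["pixels"][120:320,200:440],(400,333));b=cv2.resize(D["side"]["pixels"][120:320,230:470],(400,333))
w=cv2.resize(D["wrist"]["pixels"],(355,266));w0=cv2.resize(f0["pixels"],(355,266))
im=np.vstack([np.hstack([a,b]),np.pad(np.hstack([w,w0]),((0,0),(0,90),(0,0)))]);cv2.imwrite("pics/g2.png",im[:,:,::-1])
```

```text
False
55.76778514396816 62.4310109205544 [-2.1 -3.7  5.3]
55.8967464958745 63.57487142086029 [ 0.2 -0.  -2.3] 14.5833
```

View pics/g2.png

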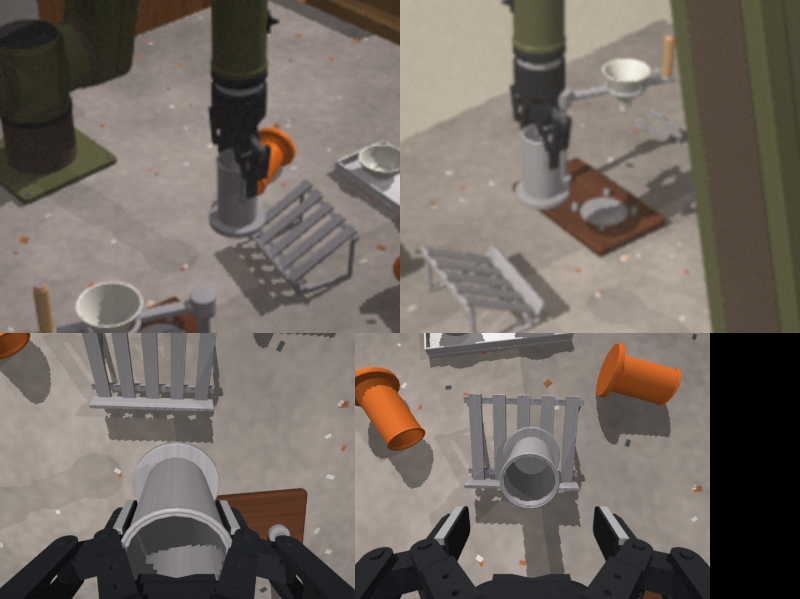

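The composite shows the server gripped upright (foot at about (176,465) in the wrist tile, rack empty, dripper clear). I'll compare the foot and mouth rims with where the nominal grasp would put them.

Run:
```python
from h import *
from rig import r
D=pickle.load(open("f2.pkl","rb"));W=D["wrist"];e=r.sense()["eef_pos"];print(e,r.sense()["orientation"])
im=W["pixels"][:,:,::-1].copy();im=cv2.resize(im,None,fx=3,fy=3,interpolation=cv2.INTER_CUBIC)
t=np.linspace(0,2*np.pi,120)
for z,R,c in((e[2]+30-100,42,(0,0,255)),(e[2]+30-110,42,(255,0,255)),(e[2]+30,29,(0,255,0))):
    for k in t:
        p=proj(W,[e[0]+R*np.cos(k),e[1]+R*np.sin(k),z])*3+1; cv2.circle(im,tuple(int(x) for x in p),1,c,-1)
cv2.imwrite("pics/ov.png",cv2.resize(im[570:1170,600:1300],(700,600)))
```

```text
[528.39425581  19.52477951 228.61122604] [-3.13766974e+00 -6.86423318e-04  1.33947264e+00]
```

View pics/ov.png

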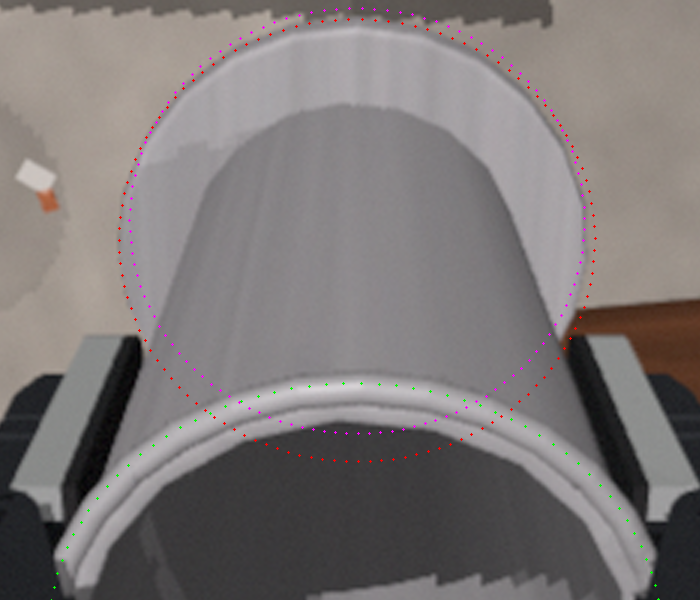

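The foot's outline coincides with the nominal circle (centre within about 1 mm), and the mouth rim matches too. Next I hover over the seat and check against the pegs.

Run:
```python
from h import *
from rig import r
o=att(PSI,0)[0]
r.servo_line([*SEAT,200],o,feed=150)
r.servo_line([*SEAT,150],feed=100);r.wait(.3)
s=r.sense();e=s["eef_pos"];print(e,s["orientation"],s["t"])
D={k:r.grab_frame(k) for k in("scene","side","wrist")};pickle.dump(D,open("f3.pkl","wb"))
W=D["wrist"];t=np.linspace(0,2*np.pi,120)
def draw(f,box,k,name):
    im=cv2.resize(f["pixels"][:,:,::-1],None,fx=k,fy=k,interpolation=cv2.INTER_CUBIC)
    dot=lambda X,c:cv2.circle(im,tuple(int(x) for x in proj(f,X)*k+k/2),1,c,-1)
    for u in t:
        cs=np.array([np.cos(u),np.sin(u)])
        dot([*(e[:2]+42*cs),e[2]+30-100],(0,0,255));dot([*(SEAT+35*cs),20],(255,255,0))
        for j in range(4):
            q=-.119+np.pi/4+j*np.pi/2; dot([*(SEAT+50.5*np.array([np.cos(q),np.sin(q)])+5.5*cs),20],(0,255,0));dot([*(SEAT+50.5*np.array([np.cos(q),np.sin(q)])+3.5*cs),35],(0,255,255))
    x0,y0,x1,y1=[v*k for v in box];return im[y0:y1,x0:x1]
a=draw(W,(180,160,440,360),3,"");cv2.imwrite("pics/h3w.png",a)
b=draw(D["scene"],(250,260,350,370),4,"");c=draw(D["side"],(300,180,400,290),4,"");cv2.imwrite("pics/h3s.png",np.hstack([b,c]))
```

```text
[ 549.36948013 -149.1796021   150.65258525] [3.14032864e+00 1.86152420e-04 1.34073771e+00] 16.9833
```

View pics/h3w.png

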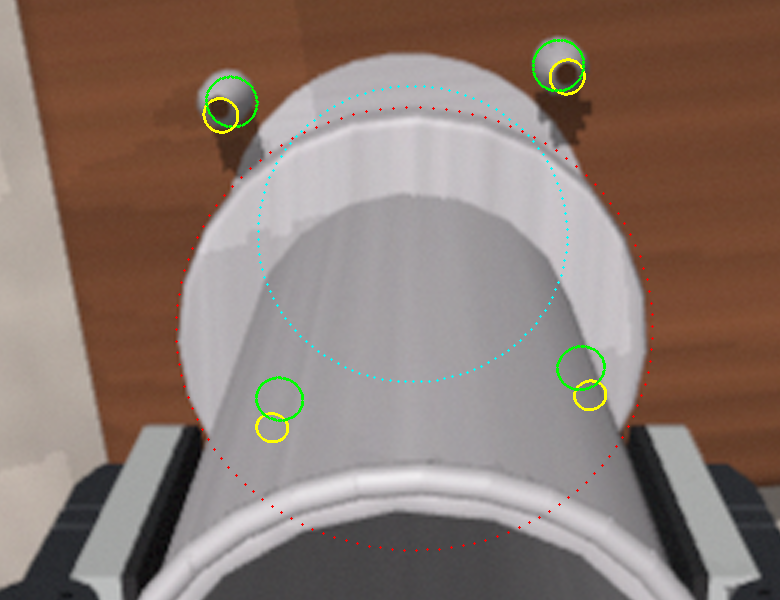

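View pics/h3s.png

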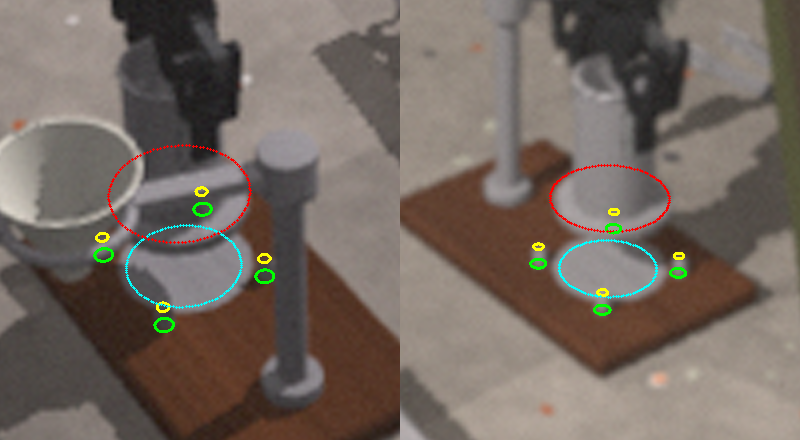

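Side and wrist views agree with the predicted pegs to about 1 mm (the wrist puts the pegs about 1 mm to +y, and the dripper is well clear). I nudge the target and descend with force stops.

Run:
```python
from h import *
from rig import r
P=[549.4,-147.8]
r.servo_line([*P,122],att(PSI,0)[0],feed=60)
r.wait(.2);b=np.array(r.sense()["ft_force"])
h=r.servo_line([*P,92],feed=18,f_stop=5)
s=r.sense();print(h,np.round(s["eef_pos"],2),np.round(np.array(s["ft_force"])-b,1),np.round(s["wrist_torque"],2),s["t"])
D={k:r.grab_frame(k) for k in("scene","side","wrist")};pickle.dump(D,open("f4.pkl","wb"))
```

```text
True [ 549.35 -147.79  100.7 ] [-0.8  0.7  6.3] [-0.07 -0.14  0.04] 19.0667
```

Contact came at TCP z 100.7, the plate level rather than the pegs (about 115), so the server is home. I release, retreat and verify.

Run:
```python
from h import *
from rig import r
r.gripper_to(85);r.wait(.4)
e=r.sense()["eef_pos"];print(np.round(e,1),r.sense()["grasp_force"])
r.servo_line([e[0],e[1],230],feed=120)
r.movep([470,-140,345],down(.1));r.wait(.2)
D={k:r.grab_frame(k) for k in("scene","side","wrist")};pickle.dump(D,open("f5.pkl","wb"));print(r.sense()["t"])
t=np.linspace(0,2*np.pi,120)
def draw(f,box,k):
    im=cv2.resize(f["pixels"][:,:,::-1],None,fx=k,fy=k,interpolation=cv2.INTER_CUBIC)
    for u in t:
        for R,z,c in((29,130,(0,0,255)),(42,30,(0,255,0))):
            p=proj(f,[*(SEAT+R*np.array([np.cos(u),np.sin(u)])),z])*k+k/2; cv2.circle(im,tuple(int(x) for x in p),0,c,-1)
    x0,y0,x1,y1=[v*k for v in box];return im[y0:y1,x0:x1]
a=draw(D["scene"],(230,230,363,370),3);b=draw(D["side"],(290,160,423,300),3)
p=proj(D["wrist"],[*SEAT,70]);print(p)
x,y=[int(np.clip(v,80,m)) for v,m in zip(p,(560,400))]
c=draw(D["wrist"],(0,0,640,480),1);c=cv2.resize(c,(240,180))
cv2.imwrite("pics/r5.png",np.vstack([np.hstack([a,b])[:,:798],np.pad(c,((0,0),(0,558),(0,0)))]))
```

```text
[ 548.3 -147.4   99.7] 0.0
22.7167
[335.93869344 118.94409533]
```

View pics/r5.png

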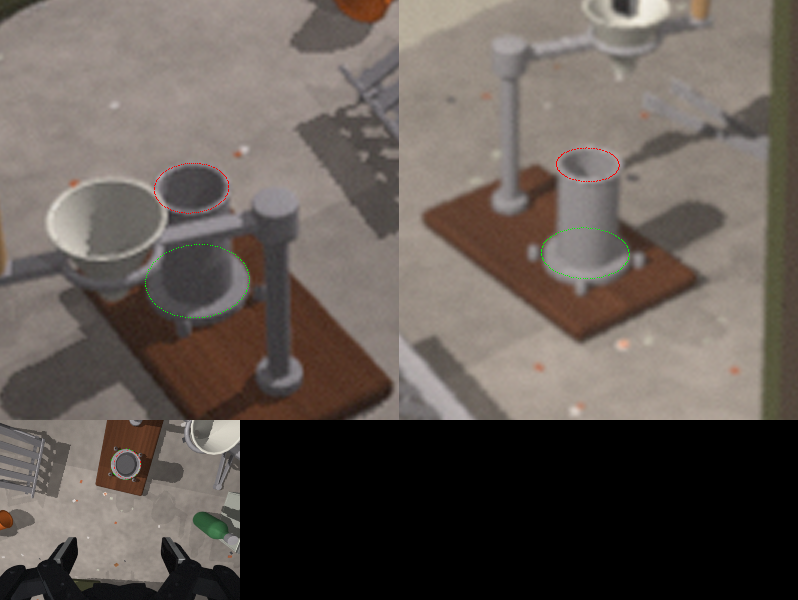

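The server stands upright between the pegs, with mouth and foot matching the predicted outlines in both views. Now I swing the arm back.

Run:
```python
from h import *
from rig import r
p=1.15
r.movep([*hand(p),345],down(p))
print(r.servo_line([*hand(p),253],feed=120,f_stop=8))
r.gripper_to(12,20);print(r.sense()["opening"])
for q in np.linspace(p,-.12,10)[1:]:
    r.servo_line([*hand(q),253],down(q),feed=110)
r.wait(.3);print(np.round(r.sense()["ft_force"],1),r.sense()["eef_pos"],hand(-.12))
r.gripper_to(85)
e=r.sense()["eef_pos"];r.servo_line([e[0],e[1],345],feed=150)
r.movep([400,-140,380],down(0.1));r.wait(.3)
D={k:r.grab_frame(k) for k in("scene","side","wrist")};pickle.dump(D,open("f6.pkl","wb"));print(r.sense()["t"])
a=cv2.resize(D["scene"]["pixels"][230:370,230:363],(399,420));b=cv2.resize(D["side"]["pixels"][160:300,290:423],(399,420))
cv2.imwrite("pics/r6.png",np.hstack([a,b])[:,:,::-1])
```

```text
False
17.32632235752613
[ 5.9 -0.5  2.9] [ 469.31434272 -140.05600103  253.21281603] [ 468.43827283 -139.05755854]
31.675
```

View pics/r6.png

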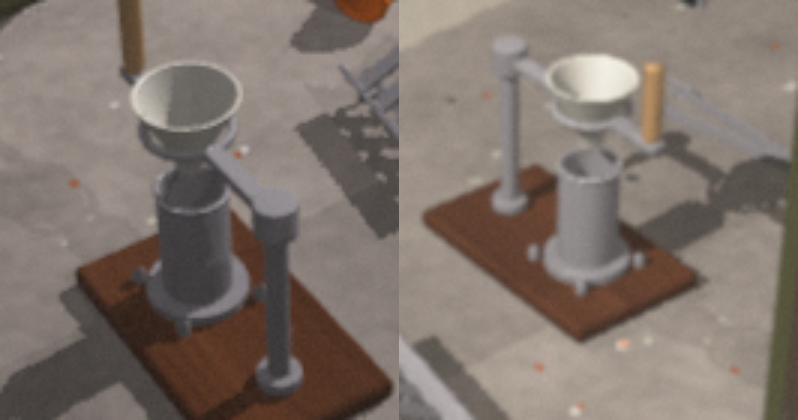

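The dripper is over the server, which is still seated. Cone rim centres are at (187,97) and (592,80) in the composite. A quick numeric check, then hand in.

Run:
```python
from h import *
from rig import r
D=pickle.load(open("f6.pkl","rb"));A,B=D["scene"],D["side"]
c=tri(A,(230+187/3,230+97/3),B,(290+193/3,160+80/3));print("cone",c)
m=tri(A,(230+193/3,230+188/3),B,(290+189/3,160+165/3));print("mouth",m)
if np.linalg.norm((c[0]-m[0])[:2])<9: print(r.sign_off())
```

```text
cone (array([ 548.07102528, -148.96224796,  218.60473235]), np.float64(4.748995328873904))
mouth (array([ 548.73297288, -148.40905503,  128.01057763]), np.float64(3.723637954883776))
the job is handed in; nothing more can be done
None
```

The job is handed in: the server stands upright and released between the four pegs, the dripper is about 1 mm off the centre of its mouth by camera measurement, and the bowls, bottle and tongs were not touched; I have not seen the judge's verdict.

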